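# Ready to glaze: a bisque cup held over the tub in dipping tongs

### The job

Get the bisque cup ready for dipping: without lifting it, slide the wide low glaze tub across the table onto the middle of the paper drip sheet. Then take the dipping tongs by their black grip sleeves, close their jaws on the cup and lift it, never touching the cup with the gripper itself (bare bisque takes no glaze where it was handled). Finish while still holding the cup motionless in the tongs, upright and clear above the middle of the tub's open mouth, with the brush, scraper, tiles, pen and clay lump near by left where they lie.

Things in the scene. Friction and masses are not known exactly. Their poses are not given: they have to be found in the camera images.
- drip_sheet: plain pale paper sheet lying flat on the table, 170 mm along its x by 200 mm along its y, 1 mm thick, things slide over its edge freely; origin at its middle on the table
- glaze_tub: the wide low round plastic tub with a little pale slip in it (a narrower, taller one stands further back), 0.25 kg, 52 mm high, 94 mm across the rim, 74 mm across its foot (the side leans outwards going up), open mouth about 86 mm across; loose; origin at the centre of its underside, z up
- cup_mid (a point): centre of the small unglazed bisque cup, half-way up (27.5 mm above its underside); cup 55 mm high, 62 mm across the rim, about 58 mm across at half height, tapering below 22 mm to a 44 mm foot; about 0.09 kg; loose, upright, no handle, standing on the fixed grey plastic strip (4 mm high) that runs along the table; z is its axis, up
- bisque_cup: the same cup; origin at the centre of its underside
- tongs_grip (a point): dipping tongs, midway between their two black grip sleeves, half-way up (12 mm above the underside), near the balance point. x points along the tongs to the jaws, y across the arms, z up. Sleeves 78 mm long along x (centred here), 24 mm high; over their outsides 56 mm when open, 36 mm when closed on the cup. Squeezed together along y they close the jaws; let go, the jaws spring open
- tongs_jaws (a point): midway between the two dark jaws of the tongs, 111 mm along x from tongs_grip, half-way up; jaws 20 mm high, 62 mm long along x, shallow cradles that close round the cup when it is centred on this point; when open the gap is 90 mm at the front and 80 mm at the back of the jaws, their outsides 110 mm apart; the tip of the tongs is 35 mm beyond this point
- tongs: the tongs, loose, 0.115 kg, lying on their side: two steel arms on one upright pin that open and close level with the table, sprung open (squeeze at the sleeves: 4 N to begin, 6 N on the cup; what is gripped beyond that reaches the cup halved). Origin on the pin at the rear end, at the underside, 103 mm behind tongs_grip; axes as there
- tongs_left (a joint): closing angle of the left arm about the pin: 0 fully open, about 0.1 on the cup, 0.125 at the stop; the right arm moves about alike
- flat_brush: bystander: flat wide glaze brush, 64 x 199 x 12 mm, lying in front; leave alone
- kidney: bystander: red rubber kidney scraper, 40 x 99 x 8 mm, lying in front; leave alone
- tile_a: bystander: test tile, 70 x 44 x 8 mm, lying flat; leave alone
- tile_b: bystander: test tile, 74 x 46 x 8 mm, lying flat; leave alone
- marker_pen: bystander: white marker pen with black ends, 145 mm long, 18 mm thick, lying at the front left corner; leave alone
- clay_scrap: bystander: lump of clay, 41 x 47 x 17 mm; leave alone
Mind the look-alikes: they are no part of the job. What is shaped like the glaze_tub but orange is not meant.

How it is judged:
By the outcome, as a careful person would: the job done as asked, in the order asked, and still so for the second after the job is handed in, while the arm keeps its last pose, push and grip.
It also fails if it takes over 64 s, if anything falls off the work surface, if the arm or the gripper's body presses on something with over 40 N, if the wrist force passes 120 N, or if a joint passes its speed limit or range.

### The arm

A 6-joint arm with a two-finger parallel gripper is mounted at the origin on a cart in front of the work surface, level with it; the furniture and walls round the work are solid. World frame = base frame: x ahead of the robot, y to its left, z up, the work surface at z = 0. Lengths are in m, angles in rad, forces in N, time in s.
With the tool pointing down it reaches from about 0.35 to 0.975 m from the base axis. Payload 4.9 kg.
Tool frame: the origin (TCP) lies midway between the tips of the shut fingers; the grasp point (between the pads) lies 19 mm behind it; z points along the fingers, y is the line along which they close (so a half turn about z gives the same grasp; the last joint's range is limited). The gripper opens to 85 mm and grips with 20 to 120 N. Pads are 22 mm wide; open, the fingers measure 114 mm over their backs; the gripper's body (76 mm by 85 mm) begins 54 mm behind the grasp point. The pads swing forward as they close: fully open they stand 13 mm farther back than shut.
Start: joints at [-1.268, 0.053, 1.613, -0, 1.476, -0.119], TCP at [0.256, -0.57, 0.231] pointing down, gripper open.
Joint ranges: [-3.01, 3.01], [-1.01, 2.22], [0.06, 2.58], [-1.02, 4.17], [0.09, 2.62], [-3.14, 3.14]. Speed limits (rad/s): [2.57, 2.57, 3.14, 3.14, 3.14, 3.14].

### API

Orientations are given as a rotation vector (axis times angle).
In Python, from bench import sense, snapshot, camera_params, close_job gives the robot as it stands.
- The arm moves only by the shell command python3 -m inch 'ROWS' [OPENING] [FORCE]. ROWS is JSON, one flat list of numbers, 4 for each row, row after row: the shift along the tool's x, y, z in units of 25 cm (1.0 is 25 cm), then the turn about the tool's z in units of pi/4 rad (1.0 is pi/4 rad). A call has 1 to 12 rows; each row is the pose to reach, as a shift and turn from the pose commanded when the call began, along the tool's axes at that moment; what a row does not reach only later rows make up. A row lasts 1/10 s, in which the tool goes at most 50 mm and 8.59 degrees, less where a joint would pass 70% of its speed; a pose out of reach is approached as far as the arm can. A call with a number of a shift or a turn outside -1 to 1 is refused whole. A call with a gripper value outside its range is refused whole. OPENING is the opening, from 0 (shut) to 1 (fully open), set as the call begins (- or left out, the last holds). The fingers move at their own pace and stop on an object; FORCE is the grip in N (left out, the last holds). Time passes only in rows, so rows that repeat a pose let the fingers close. It gives the time, the measured TCP pose, the force, the opening and the grip force at its end, in the units of the state.
- sense(): the state, without advancing time (a new reading comes with each control period).
- snapshot(name): name is "scene" or "top" or "wrist"; returns the picture (480x640x3 uint8, red, green, blue); there is no depth.
- camera_params(name): a dict with "fov_y" (degrees; the focal length in pixels is half the picture's height over the tangent of half this angle, whatever the lens; pixels are square), "cx", "cy" (the principal point, pixels), "origin" and "orientation" of the camera in the world; the wrist camera has in their place "tool_from_camera" (4x4, takes a point from camera to tool coordinates, whose origin is the TCP and whose axes are the flange's). Camera axes: x right, y down, z forward; pixel columns grow to the right and rows downward; lengths in m; the calibration is good to about 2 mm. The wrist camera is an equidistant fisheye: a pixel r from the principal point sees the ray r / f radians off the axis. A picture is of the moment at which its call begins: read the wrist's pose just before it. camera_params takes no time and is no camera call.
- close_job(): hands the job in; it is judged then, once.
The state is a dict: "clock": time; "joint_pos": joint angles; "dq": joint speeds; "joint_torque": joint torques, N m; "eef_pos": TCP position; "ee_rot": TCP orientation; "wrist_force": force on the tool from outside, world axes, zero at the start; "moment": the same for the moment, N m; "width": opening from 0.0 (shut) to 1.0 (fully open); "finger_force": force on a finger pad.
Only numpy, scipy, OpenCV 4.12 (cv2) and the standard library are available. Lean on these libraries where they do the work, as an engineer would, in place of code of your own. Each camera call takes 0.05 s, during which the arm holds its last target. There are 200 camera calls.

## Working session

There is one attempt and no reset: what is moved stays moved. The work goes in short steps, Python scripts to look and compute and a shell command to move; the robot and the scene stay as the last step left them, time stands still between calls to the robot, and variables do not carry over. Pictures are saved under pics/ and viewed, at most 10 in all, crops included, and the job is handed in when it is done.

```bash
mkdir -p pics; cat > h.py <<'E'
import numpy as np, cv2
from bench import sense, snapshot, camera_params
from scipy.spatial.transform import Rotation as R
def ori(o):
    o=np.array(o,float)
    return o if o.shape==(3,3) else (R.from_rotvec(o).as_matrix() if o.size==3 else None)
def px2w(cam,u,v,z):
    p=camera_params(cam); f=240/np.tan(np.radians(p['fov_y'])/2)
    d=ori(p['orientation'])@np.array([(u-p['cx'])/f,(v-p['cy'])/f,1.]); o=np.array(p['origin'])
    return o+d*(z-o[2])/d[2]
def w2px(cam,P):
    p=camera_params(cam); f=240/np.tan(np.radians(p['fov_y'])/2)
    c=ori(p['orientation']).T@(np.array(P,float)-np.array(p['origin'])); return c[:2]/c[2]*f+[p['cx'],p['cy']]
def save(cam,name):
    im=snapshot(cam); cv2.imwrite('pics/'+name+'.png',im[:,:,::-1]); return im
E
python3 - <<'E'
from h import *
for c in ('top','scene'):
    save(c,c+'0'); print(c,camera_params(c))
print(camera_params('wrist')); print(sense())
E
```

```text
top {'fov_y': 42.26238157597993, 'cx': 324.7060014152788, 'cy': 238.89113901330467, 'origin': array([ 0.41340128, -0.13657155,  1.47480351]), 'orientation': array([-2.17118735,  2.18592824, -0.09482594])}
scene {'fov_y': 51.40679188416824, 'cx': 320.77637382602654, 'cy': 232.5169851648211, 'origin': array([-0.33194358,  0.29766366,  1.00814793]), 'orientation': array([-1.37309577,  2.17324688, -0.91071741])}
{'fov_y': 65.70646984690485, 'cx': 311.49309937596286, 'cy': 238.4559911376648, 'tool_from_camera': array([[ 1.31226570e-03, -9.59834854e-01, -2.80562528e-01,
         7.18890017e-02],
       [ 9.99999103e-01,  1.18452157e-03,  6.24885414e-04,
         9.82761111e-04],
       [-2.67454434e-04, -2.80563096e-01,  9.59835547e-01,
        -1.42315194e-01],
       [ 0.00000000e+00,  0.00000000e+00,  0.00000000e+00,
         1.00000000e+00]])}
{'clock': 0.1, 'joint_pos': array([-1.26802996e+00,  5.33213476e-02,  1.61417019e+00,  1.21219929e-05,
        1.47600477e+00, -1.18972503e-01]), 'dq': array([ 0.00111633, -0.00112607, -0.00110742, -0.0012677 , -0.00030977,
        0.0002036 ]), 'joint_torque': array([ 1.07827407e-04, -3.94903851e+01, -3.71362782e+01, -1.03080063e-04,
        3.93295442e-03,  1.71600163e-05]), 'eef_pos': array([ 0.25569012, -0.56967966,  0.23015898]), 'ee_rot': array([-3.07014985e+00, -6.57168462e-01,  2.55379575e-04]), 'wrist_force': array([ 0.11145866, -0.40216245,  0.02257376]), 'moment': array([ 0.01472575, -0.00411985,  0.0121983 ]), 'finger_force': 0.0, 'width': 1.0004866265543033}
```

View pics/top0.png

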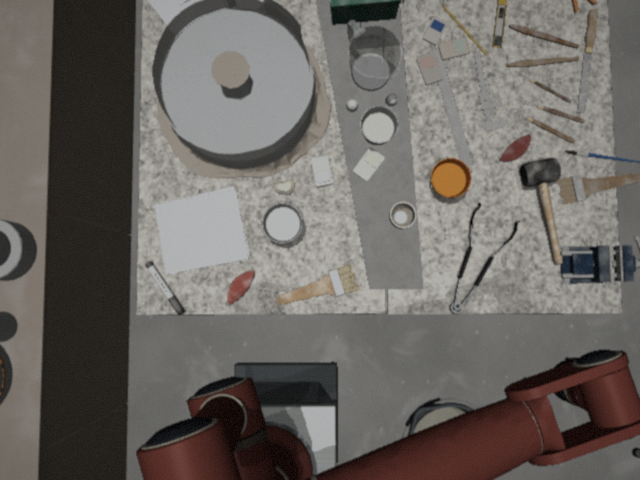

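View pics/scene0.png

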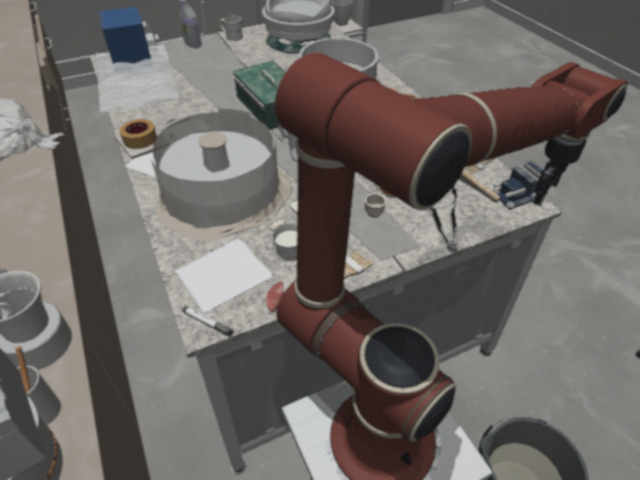

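The top view shows the drip sheet (~202,230), glaze tub (~284,224), bisque cup on the strip (~403,215) and tongs with pin at (~456,308), jaws up at (~497,218). The orange decoy is at (450,180). Enlarging next.

```bash
python3 - <<'E'
import cv2
im=cv2.imread('pics/top0.png')
cv2.imwrite('pics/cl.png',cv2.resize(im[170:320,140:340],None,fx=4,fy=4,interpolation=cv2.INTER_CUBIC))
cv2.imwrite('pics/cr.png',cv2.resize(im[190:320,370:530],None,fx=4.6,fy=4.6,interpolation=cv2.INTER_CUBIC))
E
```

```text
(no output)
```

View pics/cl.png

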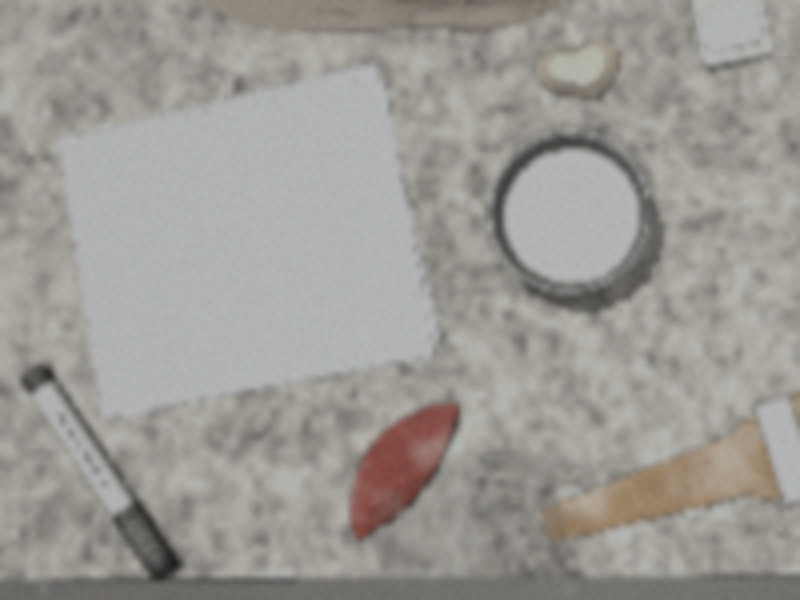

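View pics/cr.png

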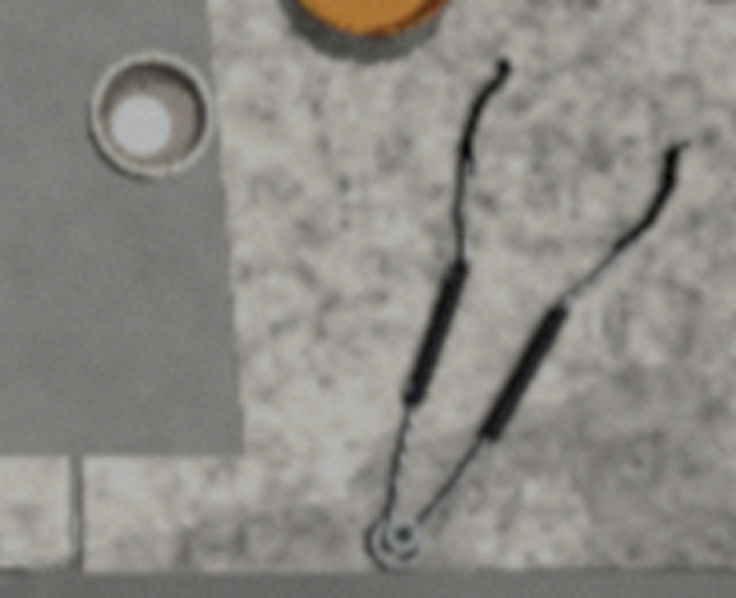

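```bash
python3 - <<'E'
from h import *
L=lambda x,y,z: px2w('top',140+x/4-.375,170+y/4-.375,z)
Q=lambda x,y,z: px2w('top',370+x/4.6-.39,190+y/4.6-.39,z)
c=np.array([L(*p,.001) for p in [(375,66),(62,142),(107,416),(436,350)]])
print('sheet',c.mean(0),np.linalg.norm(np.diff(c,axis=0),axis=1),c.round(3).tolist())
tub=L(572,216,.052);print('tub',tub, L(493,216,.052)-L(652,216,.052))
print('cup',Q(151,115,.059))
pin=Q(402,537,.02); lf,lr,rf,rr=[Q(*p,.024) for p in [(461,262),(411,402),(563,305),(488,436)]]
g=(lf+lr+rf+rr)/4; tips=(Q(505,65,.022)+Q(680,147,.022))/2
print('pin',pin,'grip',g,'dist',np.linalg.norm((g-pin)[:2]),'tips',tips,np.linalg.norm((tips-pin)[:2]))
print('angles',[np.degrees(np.arctan2(*(a-b)[1::-1])) for a,b in ((g,pin),(tips,pin),(lf+rf,lr+rr))], 'slv len',np.linalg.norm(lf-lr),np.linalg.norm(rf-rr))
print('pen',L(38,376,.01),L(165,570,.01),'kid',L(455,405,.004),L(355,535,.004),'clay',L(577,70,.01),'tile',L(712,65,.008),'brush',L(550,530,.01),L(790,400,.01))
print('tub->sheet',c.mean(0)-tub,'orange',px2w('top',450,180,.05),'wheel edge',L(440,30,.0),'strip R edge',Q(225,200,.004),Q(242,450,.004))
s=sense();print(R.from_rotvec(s['ee_rot']).as_matrix().round(3))
E
```

```text
sheet [0.56196996 0.15560449 0.001     ] [0.19217035 0.16649728 0.19838711] [[0.668, 0.079, 0.001], [0.623, 0.266, 0.001], [0.459, 0.236, 0.001], [0.497, 0.042, 0.001]]
tub [ 0.57107512 -0.04261937  0.052     ] [0.00061125 0.09158448 0.        ]
cup [ 0.58928513 -0.31820656  0.059     ]
pin [ 0.37801563 -0.44661992  0.02      ] grip [ 0.47173968 -0.48815241  0.024     ] dist 0.10251412447981255 tips [ 0.59704585 -0.54929007  0.022     ] 0.24189956095208578
angles [np.float64(-23.899847748761616), np.float64(-25.11477687077954), np.float64(-26.117429711925112)] slv len 0.07607434646164189 0.07734879877882575
pen [0.48294209 0.27508713 0.01      ] [0.36875329 0.19875973 0.01      ] kid [0.46439615 0.02987802 0.004     ] [0.38828621 0.08853535 0.004     ] clay [ 0.66324058 -0.04291778  0.01      ] tile [ 0.66606807 -0.12338517  0.008     ] brush [ 0.39052375 -0.02674566  0.01      ] [ 0.46579489 -0.16820647  0.01      ]
tub->sheet [-0.00910516  0.19822386 -0.051     ] orange [ 0.67060174 -0.43125456  0.05      ] wheel edge [0.68978783 0.04001108 0.        ] strip R edge [ 0.55158717 -0.36277437  0.004     ] [ 0.42260491 -0.36896397  0.004     ]
[[ 0.912  0.409 -0.001]
 [ 0.409 -0.912  0.002]
 [ 0.    -0.002 -1.   ]]
```

Measurements agree with the stated sizes: sleeves about 77 mm, pin to grip 102 mm, rim about 92 mm. Plan for the tub: push it from its -y side with a part-open two-finger cradle.

```bash
cat > plan.py <<'E'
import sys; from h import *
def plan(x,y,z,yaw):
    s=sense(); M=R.from_rotvec(s['ee_rot']).as_matrix(); d=np.array([x,y,z])-s['eef_pos']
    t=M.T@d/.25; cur=np.degrees(np.arctan2(M[1,0],M[0,0])); dy=(yaw-cur+180)%360-180
    print('units',t.round(3),'turn',round(-dy/45,3),'rows>=',int(np.ceil(max(np.linalg.norm(d)/.05,abs(dy)/8.59))),'pos',s['eef_pos'].round(4),'yaw',round(cur,1),'w',round(s['width'],3),'ff',round(s['finger_force'],1),'F',s['wrist_force'].round(1),'t',round(s['clock'],1))
if __name__=='__main__': plan(*map(float,sys.argv[1:5]))
E
python3 plan.py .575 -.123 .2 90
```

```text
units [ 1.897 -1.107  0.123] turn -1.463 rows>= 11 pos [ 0.2557 -0.5697  0.2302] yaw 24.2 w 1.0 ff 0.0 F [ 0.1 -0.4  0. ] t 0.1
```

```bash
python3 -m inch '[0.2,-0.1,0,-0.1, 0.4,-0.2,0,-0.3, 0.6,-0.3,0,-0.5, 0.8,-0.45,0,-0.7, 0.95,-0.55,0.0,-0.8, 0.95,-0.55,0.0,-0.8, 0.95,-0.55,0.0,-0.8]' 0.6; python3 plan.py .575 -.123 .2 90
```

```text
clock: 0.8
eef_pos: [0.4175, -0.3446, 0.2308]
ee_rot: [-2.714, -1.58, -0.001]
wrist_force: [-0.7, -0.8, -0.7]
width: 0.603
finger_force: 0.0
units [1.082 0.11  0.124] turn -0.657 rows>= 6 pos [ 0.4175 -0.3446  0.2308] yaw 60.4 w 0.603 ff 0.0 F [-0.7 -0.8 -0.7] t 0.8
```

```bash
python3 -m inch '[0.2,0.02,0,-0.15, 0.4,0.04,0,-0.3, 0.6,0.06,0,-0.45, 0.8,0.08,0,-0.65, 0.98,0.1,0.1,-0.657, 0.98,0.1,0.12,-0.657, 0.98,0.1,0.12,-0.657]'; python3 plan.py .575 -.123 .015 90
```

```text
clock: 1.5
eef_pos: [0.559, -0.147, 0.1989]
ee_rot: [-2.223, -2.215, 0.004]
wrist_force: [-0.2, 0.7, -0.2]
width: 0.599
finger_force: 0.0
units [0.096 0.067 0.736] turn -0.005 rows>= 4 pos [ 0.559  -0.147   0.1989] yaw 89.8 w 0.599 ff 0.0 F [-0.2  0.7 -0.2] t 1.5
```

```bash
python3 -m inch '[0.06,0.067,0.15,0, 0.06,0.067,0.3,0, 0.06,0.067,0.45,0, 0.06,0.067,0.6,0, 0.06,0.067,0.7,0, 0.06,0.067,0.736,0, 0.06,0.067,0.736,0]'; python3 plan.py .5643 .105 .015 90; python3 -c "
from h import *
save('wrist','w1')"
```

```text
clock: 2.2
eef_pos: [0.5756, -0.1338, 0.0165]
ee_rot: [-2.228, -2.213, 0.002]
wrist_force: [0.2, 0.9, 0.4]
width: 0.596
finger_force: 0.0
units [ 0.955 -0.052  0.006] turn -0.009 rows>= 5 pos [ 0.5756 -0.1338  0.0165] yaw 89.6 w 0.596 ff 0.0 F [0.2 0.9 0.4] t 2.2
```

View pics/w1.png

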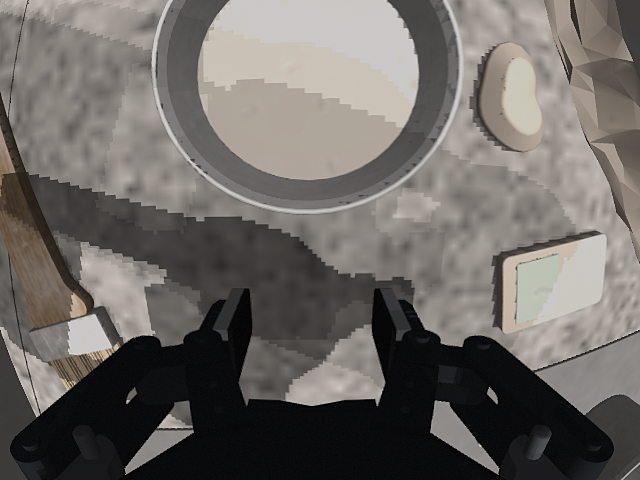

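The wrist view shows the tub rim centred (~307 px) between the fingers (~311 px), with the tile and brush clear. Pushing now.

```bash
python3 -m inch '[0.04,0,0,0, 0.08,0,0,0, 0.1,0,0,0, 0.12,-0.01,0,0, 0.14,-0.01,0,0, 0.17,-0.01,0,0, 0.2,-0.01,0,0, 0.24,-0.015,0,0, 0.28,-0.015,0,0, 0.32,-0.02,0,0, 0.36,-0.02,0,0, 0.4,-0.02,0,0]'; python3 -m inch '[0.04,0,0,0, 0.08,-0.01,0,0, 0.12,-0.01,0,0, 0.16,-0.01,0,0, 0.2,-0.015,0,0, 0.24,-0.015,0,0, 0.28,-0.02,0,0, 0.32,-0.02,0,0, 0.35,-0.02,0,0, 0.38,-0.025,0,0, 0.4,-0.025,0,0, 0.4,-0.025,0,0]';  python3 plan.py .5643 .105 .015 90; python3 -c "
from h import *
im=save('top','t2')
cv2.imwrite('pics/t2c.png',cv2.resize(im[170:320,140:340,::-1],None,fx=4,fy=4,interpolation=cv2.INTER_CUBIC))"
```

```text
clock: 3.45
eef_pos: [0.5721, -0.0316, 0.0173]
ee_rot: [2.226, 2.216, -0.0]
wrist_force: [-0.2, -1.2, 0.6]
width: 0.598
finger_force: 0.8
clock: 4.65
eef_pos: [0.5662, 0.0684, 0.0172]
ee_rot: [-2.226, -2.216, -0.0]
wrist_force: [0.8, -0.3, 0.3]
width: 0.597
finger_force: 0.0
units [ 0.147 -0.008  0.009] turn -0.005 rows>= 1 pos [0.5662 0.0684 0.0172] yaw 89.8 w 0.597 ff 0.0 F [ 0.8 -0.3  0.3] t 4.7
```

View pics/t2c.png

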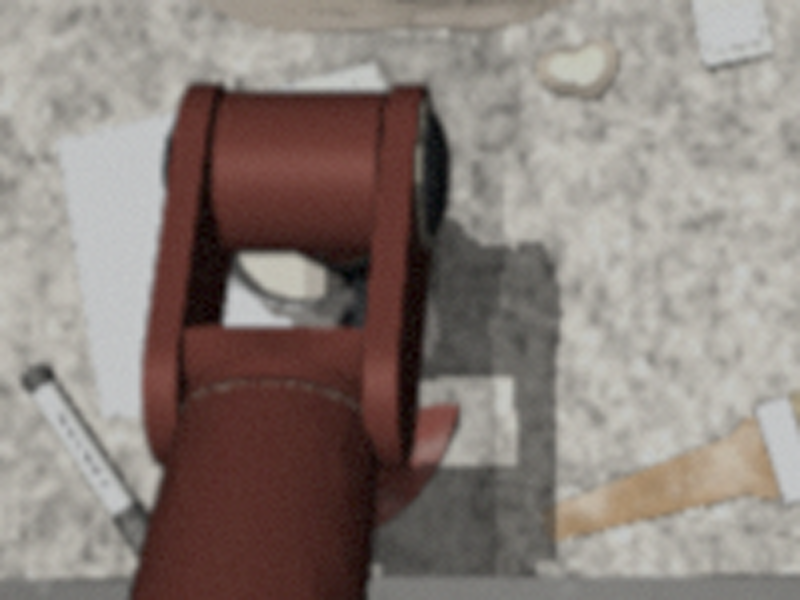

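The arm hides the tub, but it is sliding onto the sheet. I'll finish the push, back away and look.

```bash
python3 -m inch '[0.03,0,0,0, 0.06,0,0,0, 0.09,-0.005,0,0, 0.115,-0.005,0,0, 0.13,-0.005,0,0, 0.14,-0.005,0,0, 0.145,-0.005,0,0, 0.145,-0.005,0,0, 0.145,-0.005,0,0]'; python3 -m inch '[-0.04,0,0,0, -0.1,0,0,0, -0.2,0,0,0, -0.3,0,0,0, -0.3,0,-0.1,0, -0.4,0,-0.3,0, -0.6,0,-0.5,0, -0.8,0.0,-0.7,0, -0.95,0.0,-0.7,0, -0.95,0.0,-0.7,0, -0.95,0.0,-0.7,0]'; python3 -c "
from h import *
im=save('top','t3')
cv2.imwrite('pics/t3c.png',cv2.resize(im[170:320,140:340,::-1],None,fx=4,fy=4,interpolation=cv2.INTER_CUBIC))"
```

```text
clock: 5.6
eef_pos: [0.5652, 0.1039, 0.0172]
ee_rot: [-2.227, -2.216, -0.0]
wrist_force: [0.4, 0.2, -0.8]
width: 0.599
finger_force: 0.1
clock: 6.7
eef_pos: [0.565, -0.1384, 0.1956]
ee_rot: [2.228, 2.206, 0.003]
wrist_force: [1.1, 0.3, 0.5]
width: 0.597
finger_force: 0.0
```

View pics/t3c.png

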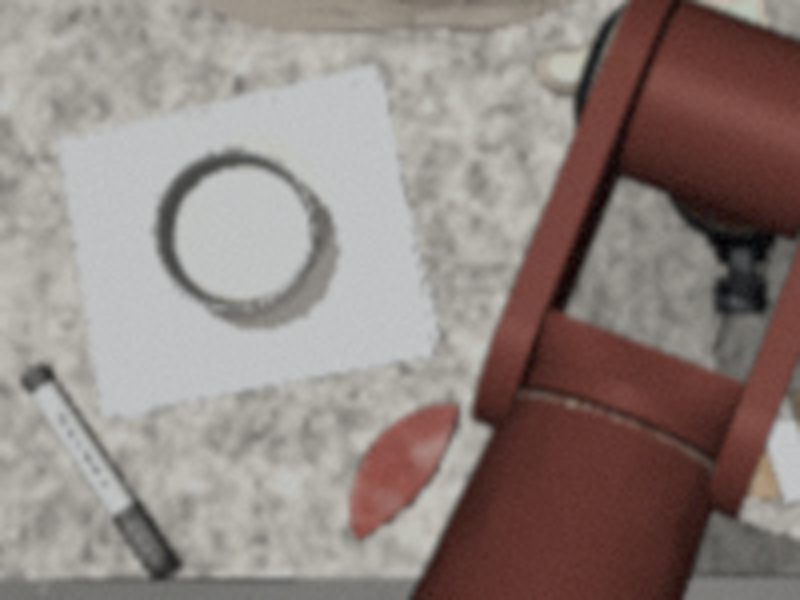

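The tub's rim centre is at crop ~(240,232), on the sheet; kidney and pen unmoved.

```bash
python3 - <<'E'
from h import *
print(px2w('top',140+240/4-.375,170+232/4-.375,.052))
E
python3 plan.py .474 -.487 .2 -25
```

```text
[0.5630869  0.14848269 0.052     ]
units [-1.406 -0.349 -0.025] turn 2.545 rows>= 14 pos [ 0.5643 -0.1363  0.1937] yaw 89.5 w 0.596 ff 0.0 F [ 0.1  1.3 -0.7] t 6.8
```

```bash
python3 -m inch '[-0.1,0,0,0.15, -0.25,-0.03,0,0.3, -0.4,-0.06,0,0.45, -0.55,-0.1,0,0.6, -0.7,-0.15,0,0.75, -0.8,-0.2,0,0.9, -0.9,-0.25,0,1, -0.9,-0.25,0,1, -0.9,-0.25,0,1]' 1; python3 plan.py .474 -.487 .2 -25
```

```text
clock: 7.65
eef_pos: [0.5001, -0.3576, 0.191]
ee_rot: [-2.903, -1.195, 0.0]
wrist_force: [-0.2, 0.3, 0.6]
width: 1.0
finger_force: 0.0
units [-0.439  0.294 -0.037] turn 1.55 rows>= 9 pos [ 0.5001 -0.3576  0.191 ] yaw 44.8 w 1.0 ff 0.0 F [-0.2  0.3  0.6] t 7.7
```

```bash
python3 -m inch '[-0.05,0.05,0,0.15, -0.15,0.1,0,0.3, -0.25,0.15,0,0.45, -0.35,0.2,0,0.6, -0.44,0.29,0,0.75, -0.44,0.29,0,0.9, -0.44,0.29,0,1, -0.44,0.29,0,1, -0.44,0.29,0,1]' 1;  python3 -m inch '[0,0,0,0.15, 0,0,0,0.3, 0,0,0,0.45,  0,0,0,0.55, 0,0,0,0.55, 0,0,0,0.55]';  python3 plan.py .474 -.487 .1 -25; python3 -c "
from h import *
save('wrist','w4')"
```

```text
clock: 8.55
eef_pos: [0.4742, -0.486, 0.1918]
ee_rot: [-3.141, 0.001, 0.0]
wrist_force: [0.0, -0.8, 0.7]
width: 0.999
finger_force: 0.0
clock: 9.15
eef_pos: [0.4738, -0.4867, 0.1923]
ee_rot: [-3.068, 0.675, 0.0]
wrist_force: [0.1, -0.2, -0.1]
width: 1.002
finger_force: 0.0
units [0.001 0.001 0.369] turn 0.004 rows>= 2 pos [ 0.4738 -0.4867  0.1923] yaw -24.8 w 1.002 ff 0.0 F [ 0.1 -0.2 -0.1] t 9.2
```

View pics/w4.png

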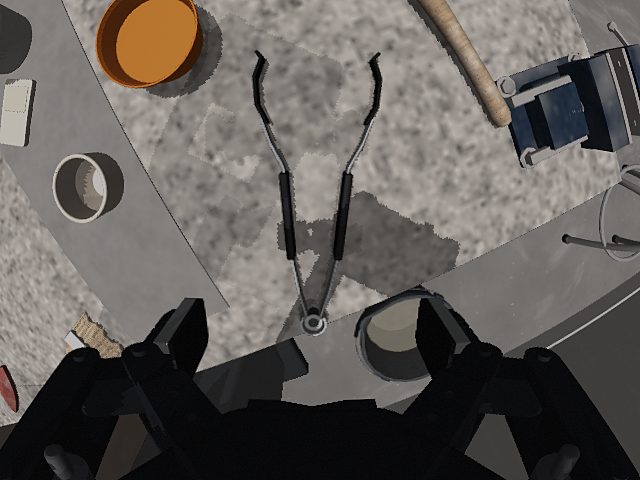

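The wrist view shows the tongs centred and aligned: sleeves (284,173)–(291,259) and (347,173)–(338,259), pin (314,323). The cup rim is at ~(81,187).

```bash
cat >> h.py <<'E'
def wr2w(u,v,z,s):
    p=camera_params('wrist'); f=240/np.tan(np.radians(p['fov_y'])/2)
    a=np.array([u-p['cx'],v-p['cy']]); r=np.linalg.norm(a); th=r/f
    d=np.r_[a/max(r,1e-9)*np.sin(th),np.cos(th)]; T=np.array(p['tool_from_camera']); M=R.from_rotvec(s['ee_rot']).as_matrix()
    o=s['eef_pos']+M@T[:3,3]; d=M@T[:3,:3]@d
    return o+d*(z-o[2])/d[2]
E
python3 - <<'E'
from h import *
s=sense(); W=lambda u,v,z: wr2w(u,v,z,s)
lf,lr,rf,rr=W(284,173,.024),W(291,259,.024),W(347,173,.024),W(338,259,.024); pin=W(314,323,.02); t=(W(258,53,.022)+W(376,55,.022))/2
g=(lf+lr+rf+rr)/4
print(g,pin,t,np.linalg.norm((g-pin)[:2]),np.linalg.norm((t-pin)[:2]),[np.degrees(np.arctan2(*(a-b)[1::-1])) for a,b in ((g,pin),(t,pin))],'cup',W(81,187,.059),np.linalg.norm(W(53,187,.059)-W(107,187,.059)))
E
```

```text
[ 0.47303675 -0.49029402  0.024     ] [ 0.37795175 -0.44569877  0.02      ] [ 0.59970631 -0.5506033   0.022     ] 0.10502330736220387 0.24531622085124816 [np.float64(-25.126765874448033), np.float64(-25.317237152540056)] cup [ 0.5907002  -0.32391272  0.059     ] 0.06068724373964463
```

```bash
python3 -m inch '[0,0.013,0.15,0, 0,0.013,0.3,0, 0,0.013,0.45,0, 0,0.013,0.6,0, 0,0.013,0.7,0, 0,0.013,0.75,0, 0,0.013,0.772,0, 0,0.013,0.772,0, 0,0.013,0.772,0]' 1 20; python3 -m inch '[0,0,0,0,0,0,0,0,0,0,0,0,0,0,0,0,0,0,0,0,0,0,0,0]' 0.6 20; python3 plan.py .4 -.38 .02 20
```

```text
clock: 10.1
eef_pos: [0.473, -0.4914, 0.0014]
ee_rot: [3.065, -0.68, 0.004]
wrist_force: [-0.2, 0.9, -0.5]
width: 0.999
finger_force: 0.0
clock: 10.7
eef_pos: [0.4731, -0.4915, 0.0016]
ee_rot: [3.065, -0.68, 0.004]
wrist_force: [-0.6, 1.1, 6.2]
width: 0.601
finger_force: 6.0
units [-0.453 -0.28  -0.076] turn -1.0 rows>= 6 pos [ 0.4731 -0.4915  0.0016] yaw -25.0 w 0.601 ff 6.0 F [-0.6  1.1  6.2] t 10.7
```

```bash
python3 -m inch '[0,0,-0.01,0, 0,0,-0.03,0, 0,0,-0.05,0, 0,0,-0.07,0, 0,0,-0.09,0, 0,0,-0.1,0, 0,0,-0.1,0]'; python3 plan.py .4 -.39 .0265 20; python3 -m inch '[-0.05,-0.02,0,-0.05, -0.1,-0.05,0,-0.1, -0.15,-0.08,0,-0.15, -0.2,-0.12,0,-0.2, -0.25,-0.15,0,-0.25, -0.3,-0.18,0,-0.3, -0.35,-0.21,0,-0.35, -0.4,-0.23,0,-0.4, -0.437,-0.245,0,-0.45, -0.437,-0.245,0,-0.5, -0.437,-0.245,0,-0.55, -0.437,-0.245,0,-0.55]'; python3 plan.py .4 -.39 .0265 20;python3 -c "
from h import *
save('wrist','w5')"
```

```text
clock: 11.4
eef_pos: [0.4724, -0.4906, 0.025]
ee_rot: [3.066, -0.68, 0.001]
wrist_force: [0.2, 0.2, -0.6]
width: 0.603
finger_force: 3.9
units [-0.432 -0.242 -0.006] turn -1.0 rows>= 6 pos [ 0.4724 -0.4906  0.025 ] yaw -25.0 w 0.603 ff 3.9 F [ 0.2  0.2 -0.6] t 11.4
clock: 12.6
eef_pos: [0.3989, -0.3884, 0.0242]
ee_rot: [-3.141, 0.007, 0.0]
wrist_force: [0.6, -0.4, -1.0]
width: 0.601
finger_force: 3.8
units [ 0.005  0.006 -0.009] turn -0.451 rows>= 3 pos [ 0.3989 -0.3884  0.0242] yaw -0.3 w 0.601 ff 3.8 F [ 0.6 -0.4 -1. ] t 12.6
```

View pics/w5.png

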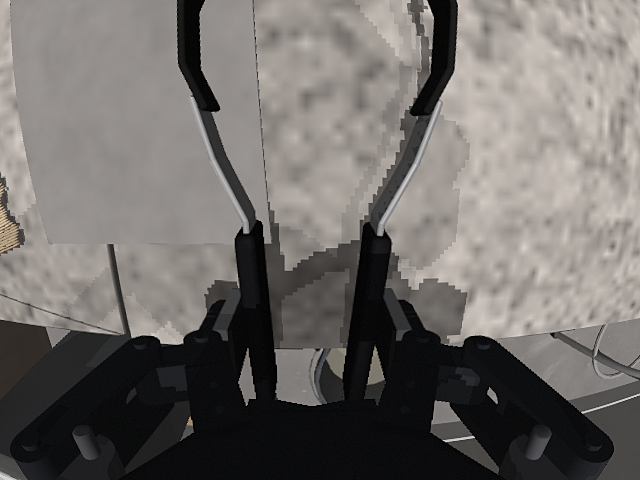

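The tongs are held level and centred in the view, with the jaws open. Now I'll turn to the approach heading and refine the cup position by code.

```bash
python3 -m inch '[0,0,0,-0.05, 0,0,0.005,-0.12, 0,0,0.012,-0.2, 0,0,0.012,-0.28, 0,0,0.012,-0.36, 0,0,0.012,-0.42, 0,0,0.012,-0.45, 0,0,0.012,-0.45]'; python3 - <<'E'
from h import *
im=cv2.imread('pics/top0.png'); g=cv2.cvtColor(im,cv2.COLOR_BGR2GRAY)
c=cv2.resize(g[190:240,378:428],None,fx=8,fy=8,interpolation=cv2.INTER_CUBIC)
for p in (20,15): 
    h=cv2.HoughCircles(c,cv2.HOUGH_GRADIENT,1.5,20,param1=60,param2=p,minRadius=90,maxRadius=125)
    if h is not None:
        for a in h[0][:4]: print(a,px2w('top',378+(a[0]+.5)/8-.5,190+(a[1]+.5)/8-.5,.059))
im=cv2.imread('pics/t3.png'); g=cv2.cvtColor(im,cv2.COLOR_BGR2GRAY)
c=cv2.resize(g[200:258,170:235],None,fx=8,fy=8,interpolation=cv2.INTER_CUBIC)
h=cv2.HoughCircles(c,cv2.HOUGH_GRADIENT,1.5,20,param1=60,param2=20,minRadius=130,maxRadius=175)
for a in h[0][:4]: print('tub',a,px2w('top',170+(a[0]+.5)/8-.5,200+(a[1]+.5)/8-.5,.052))
E
python3 plan.py .4857 -.3575 .0215 20
```

```text
clock: 13.45
eef_pos: [0.399, -0.3886, 0.0213]
ee_rot: [-3.094, -0.544, 0.0]
wrist_force: [-0.4, 0.1, -1.8]
width: 0.601
finger_force: 3.8
[195.75 203.25  96.9 ] [ 0.58846183 -0.3172623   0.059     ]
[174.75 198.75 118.35] [ 0.58980259 -0.3112559   0.059     ]
[216.75 189.75 122.4 ] [ 0.59232427 -0.32336048  0.059     ]
[209.25 218.25 111.  ] [ 0.584102   -0.32106128  0.059     ]
[195.75 203.25  96.9 ] [ 0.58846183 -0.3172623   0.059     ]
[174.75 198.75 118.35] [ 0.58980259 -0.3112559   0.059     ]
[194.25 224.25 116.85] [ 0.58239769 -0.31672601  0.059     ]
[216.75 189.75 122.4 ] [ 0.59232427 -0.32336048  0.059     ]
tub [243.75 228.75 137.5 ] [0.56185101 0.14753488 0.052     ]
tub [227.25 251.25 152.65] [0.55537587 0.15221341 0.052     ]
tub [222.75 218.25 155.95] [0.56492967 0.15360923 0.052     ]
tub [267.75 239.25 160.75] [0.55876767 0.14059965 0.052     ]
units [ 0.368  0.001 -0.001] turn -0.001 rows>= 2 pos [ 0.399  -0.3886  0.0213] yaw 19.9 w 0.601 ff 3.8 F [-0.4  0.1 -1.8] t 13.4
```

```bash
python3 -m inch '[0.03,0,0,0, 0.06,0,0,0, 0.09,0,0,0, 0.12,0,0,0, 0.15,0,0,0, 0.18,0,0,0, 0.21,0,0,0, 0.24,0.001,0,0, 0.27,0.002,0,0, 0.3,0.003,0,0, 0.32,0.004,0,0, 0.33,0.004,0,0]';  python3 plan.py .4857 -.3575 .0215 20;python3 -c "
from h import *
a=save('wrist','w6');b=save('scene','s6');
b=cv2.resize(b[170:250,320:480],(640,320),interpolation=cv2.INTER_CUBIC)
cv2.imwrite('pics/m6.png',np.vstack([a[:270],b])[:,:,::-1])"
```

```text
clock: 14.65
eef_pos: [0.4774, -0.3612, 0.0213]
ee_rot: [3.094, 0.546, 0.0]
wrist_force: [-0.1, 0.1, -0.5]
width: 0.601
finger_force: 3.8
units [ 0.036 -0.003 -0.001] turn 0.0 rows>= 1 pos [ 0.4774 -0.3612  0.0213] yaw 20.0 w 0.601 ff 3.8 F [-0.1  0.1 -0.5] t 14.7
```

View pics/m6.png

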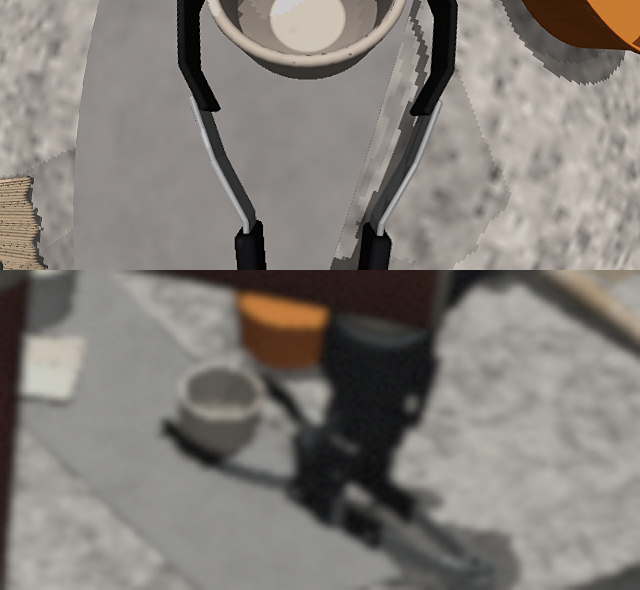

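The cup sits inside the open jaws, near rim edge at ~(308,78) and jaw mid at ~316. It is slightly left and still untouched. Computing the remaining advance.

```bash
python3 - <<'E'
from h import *
s=sense(); M=R.from_rotvec(s['ee_rot']).as_matrix()
for p,z in (((308,78),.059),((210,110),.043),((420,112),.043)): print(p,(M.T@(wr2w(*p,z,s)-s['eef_pos'])).round(4))
E
```

```text
(308, 78) [ 0.0875 -0.     -0.0377]
(210, 110) [ 0.0804 -0.0322 -0.0217]
(420, 112) [ 0.0799  0.0365 -0.0217]
```

```bash
python3 -m inch '[0.01,-0.003,0,0, 0.02,-0.006,0,0, 0.031,-0.009,0,0, 0.031,-0.009,0,0, 0.031,-0.009,0,0]'; python3 -m inch '[0,0,0,0,0,0,0,0,0,0,0,0,0,0,0,0]' 0.5 20; python3 -m inch '[0,0,0,0,0,0,0,0,0,0,0,0,0,0,0,0]' 0.45 20;  python3 -m inch '[0,0,0,0,0,0,0,0,0,0,0,0,0,0,0,0]' 0.3 25; python3 -m inch '[0,0,0,0,0,0,0,0,0,0,0,0,0,0,0,0]' 0.3 40; python3 - <<'E'
from h import *
save('wrist','w7')
E
```

```text
clock: 15.25
eef_pos: [0.4834, -0.3565, 0.0213]
ee_rot: [3.094, 0.545, -0.0]
wrist_force: [0.0, 0.0, -0.9]
width: 0.604
finger_force: 3.8
clock: 15.65
eef_pos: [0.4834, -0.3566, 0.0213]
ee_rot: [3.094, 0.545, 0.0]
wrist_force: [-0.5, 0.4, -1.1]
width: 0.499
finger_force: 4.8
clock: 16.05
eef_pos: [0.4834, -0.3565, 0.0213]
ee_rot: [-3.094, -0.545, 0.0]
wrist_force: [0.2, -0.4, -2.0]
width: 0.453
finger_force: 5.6
clock: 16.45
eef_pos: [0.4834, -0.3566, 0.0214]
ee_rot: [3.094, 0.545, 0.0]
wrist_force: [0.0, -0.9, -1.0]
width: 0.415
finger_force: 26.5
clock: 16.85
eef_pos: [0.4834, -0.3566, 0.0214]
ee_rot: [3.094, 0.545, 0.0]
wrist_force: [-0.3, -0.6, -0.5]
width: 0.406
finger_force: 44.4
```

```bash
python3 -m inch '[0,0,-0.01,0, 0,0,-0.02,0, 0,0,-0.035,0, 0,0,-0.05,0, 0,0,-0.07,0, 0,0,-0.1,0, 0,0,-0.13,0, 0,0,-0.16,0, 0,0,-0.18,0, 0,0,-0.2,0, 0,0,-0.2,0,0,0,-0.2,0]'; python3 - <<'E'
from h import *
a=cv2.imread('pics/w7.png'); b=save('wrist','w8')[:,:,::-1]
A,B=[cv2.cvtColor(np.ascontiguousarray(i),cv2.COLOR_BGR2GRAY) for i in (a,b)]
for n,(x0,x1,y0,y1) in dict(cup=(270,350,0,70),jawL=(215,260,60,125),jawR=(370,420,60,125),sleeve=(235,390,230,300)).items():
    P=cv2.copyMakeBorder(B,25,25,25,25,cv2.BORDER_REPLICATE)
    t=A[y0:y1,x0:x1]; r=cv2.matchTemplate(P[y0:y1+50,x0:x1+50],t,cv2.TM_CCOEFF_NORMED); _,m,_,l=cv2.minMaxLoc(r); print(n,m,l[0]-25,l[1]-25)
E
python3 plan.py .4587 .113 .115 20
```

```text
clock: 18.1
eef_pos: [0.4833, -0.3565, 0.0713]
ee_rot: [-3.094, -0.545, 0.0]
wrist_force: [0.5, 0.7, -2.0]
width: 0.409
finger_force: 44.3
cup 0.9865269064903259 0 0
jawL 0.9808154702186584 0 0
jawR 0.9620006680488586 0 0
sleeve 0.9309124946594238 0 0
units [ 0.549 -1.798 -0.175] turn -0.0 rows>= 10 pos [ 0.4832 -0.3564  0.071 ] yaw 20.0 w 0.406 ff 44.3 F [ 0.  -1.8 -2.9] t 18.1
```

```bash
python3 -m inch '[0,0,-0.03,0, 0,0,-0.07,0, 0.015,-0.05,-0.11,0, 0.035,-0.12,-0.15,0, 0.06,-0.2,-0.18,0, 0.09,-0.3,-0.2,0, 0.12,-0.4,-0.2,0, 0.15,-0.5,-0.2,0, 0.18,-0.6,-0.2,0, 0.21,-0.7,-0.2,0, 0.24,-0.8,-0.2,0, 0.27,-0.9,-0.2,0]'; python3 plan.py .457 .111 .121 20
```

```text
clock: 19.35
eef_pos: [0.4701, -0.1211, 0.1224]
ee_rot: [3.093, 0.545, 0.002]
wrist_force: [0.2, -0.2, -2.2]
width: 0.409
finger_force: 44.3
units [ 0.268 -0.891  0.005] turn -0.001 rows>= 5 pos [ 0.4701 -0.1211  0.1224] yaw 20.0 w 0.409 ff 44.3 F [ 0.2 -0.2 -2.2] t 19.4
```

```bash
python3 -m inch '[0.03,-0.1,0,0, 0.06,-0.2,0,0, 0.09,-0.3,0,0, 0.12,-0.4,0,0, 0.15,-0.5,0,0, 0.18,-0.6,0,0, 0.21,-0.7,0,0, 0.235,-0.78,0,0, 0.25,-0.835,0,0, 0.26,-0.87,0,0, 0.265,-0.885,0,0, 0.268,-0.891,0,0]'; python3 -m inch '[0,0,0,0,0,0,0,0,0,0,0,0,0,0,0,0]'; python3 plan.py .457 .111 .121 20; python3 - <<'E'
from h import *
a=cv2.imread('pics/w7.png'); s=sense(); b=save('wrist','w9')[:,:,::-1]; save('scene','s9'); save('top','t9')
A,B=[cv2.cvtColor(np.ascontiguousarray(i),cv2.COLOR_BGR2GRAY) for i in (a,b)]
for n,(x0,x1,y0,y1) in dict(cup=(270,350,0,70),jawL=(215,260,60,125),jawR=(370,420,60,125)).items():
    P=cv2.copyMakeBorder(B,25,25,25,25,cv2.BORDER_REPLICATE)
    t=A[y0:y1,x0:x1]; r=cv2.matchTemplate(P[y0:y1+50,x0:x1+50],t,cv2.TM_CCOEFF_NORMED); _,m,_,l=cv2.minMaxLoc(r); print(n,m,l[0]-25,l[1]-25)
# grey profile along image column through centre, below the cup: where's the tub rim near edge / sheet
print(B[60:240:5,310].tolist()); print(B[100:110,120:520:10].mean(0).astype(int).tolist())
M=R.from_rotvec(s['ee_rot']).as_matrix()
# where tub rim's near point should appear (z .052) for tub at (.5625,.150): compare
p=camera_params('wrist');T=np.array(p['tool_from_camera']);f=240/np.tan(np.radians(p['fov_y'])/2)
def pr(P):
    c=np.linalg.inv(T)@np.r_[M.T@(np.array(P)-s['eef_pos']),1]; r=np.hypot(*c[:2]); th=np.arctan2(r,c[2]); return (c[:2]/r*th*f+[p['cx'],p['cy']]).round(0)
for ang in (160,200,240): 
    q=np.radians(ang); print(ang,pr([.5625+.047*np.cos(q),.150+.047*np.sin(q),.052]))
E
```

```text
clock: 20.55
eef_pos: [0.4569, 0.1102, 0.1217]
ee_rot: [3.094, 0.545, 0.001]
wrist_force: [0.5, -0.5, -1.8]
width: 0.406
finger_force: 44.3
clock: 20.95
eef_pos: [0.4568, 0.1099, 0.1212]
ee_rot: [3.094, 0.544, -0.0]
wrist_force: [0.5, -0.5, -1.9]
width: 0.409
finger_force: 44.3
units [ 0.002 -0.004  0.001] turn -0.001 rows>= 1 pos [0.4568 0.1099 0.1212] yaw 19.9 w 0.409 ff 44.3 F [ 0.5 -0.5 -1.9] t 20.9
cup 0.9699048399925232 0 0
jawL 0.877615749835968 1 1
jawR 0.9298933148384094 0 0
[195, 197, 147, 146, 166, 189, 122, 50, 80, 80, 100, 98, 98, 71, 82, 98, 108, 109, 109, 196, 186, 186, 192, 201, 202, 185, 183, 187, 133, 132, 131, 131, 117, 113, 137, 126]
[169, 177, 169, 173, 201, 201, 201, 201, 202, 202, 201, 163, 22, 22, 151, 113, 79, 79, 79, 79, 97, 80, 98, 86, 69, 107, 7, 23, 169, 201, 200, 198, 136, 148, 145, 177, 163, 131, 168, 165]
160 [253. 125.]
200 [307. 143.]
240 [360. 124.]
```

```bash
python3 - <<'E'
import cv2
b=cv2.imread('pics/w9.png')
for u in (270,310,345): print(u,b[118:162:2,u].sum(1).__floordiv__(3).tolist())
import numpy as np
t=cv2.imread('pics/t9.png').astype(int); t0=cv2.imread('pics/top0.png').astype(int)
d=np.abs(t-t0).sum(2)
for n,(x0,x1,y0,y1) in dict(pen=(143,188,258,316),kidney=(224,258,268,306),brush=(274,358,262,306),tile=(308,332,152,190),tile2=(350,386,146,182),clay=(272,296,176,196)).items(): print(n,np.mean(d[y0:y1,x0:x1]>90).round(3))
E
```

```text
270 [73, 71, 79, 77, 116, 94, 147, 134, 223, 127, 207, 201, 199, 200, 201, 202, 203, 199, 202, 194, 199, 200]
310 [98, 97, 99, 73, 71, 70, 82, 103, 97, 112, 109, 107, 107, 108, 108, 113, 109, 107, 109, 184, 182, 185]
345 [74, 75, 117, 83, 114, 111, 106, 111, 112, 111, 107, 109, 112, 111, 112, 108, 130, 208, 198, 199, 201, 199]
pen 0.777
kidney 0.824
brush 0.01
tile 0.0
tile2 0.0
clay 0.0
```

```bash
python3 - <<'E'
from h import *
from scipy.optimize import least_squares
s=sense(); b=cv2.imread('pics/w9.png')
P=np.array([wr2w(u,v,.052,s) for u,v in ((270,136.5),(310,134),(345,125))])[:,:2]
r=least_squares(lambda c:np.linalg.norm(P-c,axis=1)-.047,[.5625,.15]); print(r.x,r.fun)
M=R.from_rotvec(s['ee_rot']).as_matrix()
print('cup now',(s['eef_pos']+M@[.112,0,0])[:2])
E
```

```text
[0.56283564 0.15709304] [ 0.00093627 -0.0017669   0.00103655]
cup now [0.56204136 0.14830786]
```

```bash
python3 -m inch '[0.003,-0.007,0,0, 0.005,-0.014,0,0, 0.007,-0.019,0,0, 0.007,-0.019,0,0, 0.007,-0.019,0,0, 0.007,-0.019,0,0, 0.007,-0.019,0,0, 0.007,-0.019,0,0]' && python3 -c "
from bench import close_job
print(close_job())"
```

```text
clock: 21.9
eef_pos: [0.4568, 0.1152, 0.1213]
ee_rot: [3.094, 0.545, -0.0]
wrist_force: [0.6, 0.3, -2.5]
width: 0.409
finger_force: 44.3
the job is handed in; nothing more can be done
None
```

I handed in the job at 21.9 s: the tub is on the drip sheet, within about 7 mm of its middle, and the tongs hold the cup still about 50 mm above the tub's rim, within about 5 mm of the middle of its mouth; the gripper never touched the cup, but the final pose was checked only by image code and force readings, and the pen and kidney were hidden by the arm in the last picture.

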